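Hang the wall bins from the rack tray and stow the tins

ROBOT

A 6-joint arm with a two-finger parallel gripper is mounted at the origin on the work surface. World frame = base frame: x ahead of the robot, y to its left, z up, the work surface at z = 0. Lengths are in m, angles in rad, forces in N, time in s.
With the tool pointing down it reaches from about 0.3 to 0.775 m from the base axis. Payload 14.6 kg.
Tool frame: the origin (TCP) lies midway between the tips of the shut fingers; the grasp point (between the pads) lies 19 mm behind it (ctrl.tcp_to_grasp is the z of the grasp point in the tool frame, in m); z points along the fingers, y is the line along which they close (so a half turn about z gives the same grasp; the last joint's range is limited). The gripper opens to 94 mm and grips with 3 to 60 N. Pads are 16 mm wide; open, the fingers measure 119 mm over their backs; the gripper's body (75 mm by 177 mm) begins 78 mm behind the grasp point.
Start: joints at [1.053, 0.3, 1.521, -0, 1.321, -0.067], TCP at [0.24, 0.495, 0.205] pointing down, gripper open.
Joint ranges: [-3.03, 3.03], [-0.79, 2.21], [0.23, 2.52], [-1.04, 4.18], [0, 3.07], [-2.55, 2.55]. Speed limits (rad/s): [2.22, 2.22, 2.57, 3.14, 3.14, 3.14].

INTERFACE

Orientations are given as [roll, pitch, yaw] about the fixed x, y, z axes, in that order (R = Rz(yaw) Ry(pitch) Rx(roll)).
In Python, from station import monitor, camera, ctrl gives the robot as it stands.
- The arm moves only by the tool apply_moves, never from a script. Its argument "plan" is one flat list of numbers, 4 for each row, row after row: the shift along the tool's x, y, z in mm, then the turn about the tool's z in rad. In form: [dx, dy, dz, spin, dx, dy, dz, spin, ...]. A call has 1 to 20 rows; each row shifts and turns the commanded pose from where the row before left it, along the tool's axes as they then stand; what a row does not reach is not made up. A row lasts 1/10 s, in which the tool goes at most 50 mm and 8.59 degrees, less where a joint would pass 70% of its speed; a pose out of reach is approached as far as the arm can. A call is refused whole if a number of a shift passes 50 or a number of a turn 0.15, either way. A call with a gripper value outside its range is refused whole. "hand" is the gripper command: -1 is shut, 1 is fully open, values between are in proportion, set as the call begins (left out, the last holds). The fingers move at their own pace and stop on an object; "squeeze" is the grip in N (left out, the last holds). Time passes only in rows, so rows that do not move let the fingers close. It gives the time, the measured TCP pose, the force, the opening and the grip force at its end, in the units of the state.
- monitor.get_obs(): the state, without advancing time (a new reading comes with each control period).
- camera(name): name is "side" or "top"; returns a dict with "image" (400x640x3 uint8, red, green, blue), "range_z" (400x640 float32, m along the optical axis (not along the pixel's ray), 0 where there is no reading), "mtx" (3x3 intrinsics, pixels), "rvec" (rotation vector, rad) and "tvec" (3), from world to camera coordinates, as OpenCV has them. Camera axes: x right, y down, z forward; pixel columns grow to the right and rows downward; lengths in m; the calibration is good to about 2 mm. A picture is of the moment at which its call begins.
- ctrl.hand_in(): hands the job in; it is judged then, once.
The state is a dict: "time_s": time; "qpos": joint angles; "joint_vel": joint speeds; "tau": joint torques, N m; "ee_pos": TCP position; "eef_rot": TCP orientation; "force": force on the tool from outside, world axes, zero at the start; "moment": the same for the moment, N m; "grip_width": finger opening in m; "grip_force": force on a finger pad.
Only numpy, scipy, OpenCV 4.12 (cv2) and the standard library are available. Lean on these libraries where they do the work, as an engineer would, in place of code of your own. Each camera call takes 0.05 s, during which the arm holds its last target. There are 200 camera calls.

TASK

Pull the blue-fronted tray out of the bench rack until it locks, and hang every wall bin that stands in it on a screw of the plywood board, any free screw: screw head through the round opening, then slid down so that it locks in the slot. While the tray is still locked out, also set every small tin from the bench upright in it; only when the tray holds the tins and no bins, press the red release so that the tray runs fully home. Do not knock over or push about the water bottle or the glue bottle.

Things in the scene. Friction and masses are not known exactly. Their poses are not given: they have to be found in the camera images.
- tray (a joint): Slide of the tray, m: 0 fully home, grows as it is pulled out along the rack's -x, towards the robot. A damped spring pulls it home (2.4 N home, 5 N out). Near 0.19 a latch clicks in (the release button dips and pops up) and the tray then stays at about 0.19 by itself; end stop at 0.195. Pressing the release lets it run home by itself in 1 to 3 s.
- rack: The grey bench rack (fixed), 240 deep x 320 wide x 133 mm high with a clear cover. Origin: on the bench, middle of its front edge; its x points into the rack away from the robot, y to the left, z up. Its blue-fronted tray slides along its -x.
- tray_handle (a point): Middle of the steel handle bar of the blue tray front: a round bar along the rack's y, 100 mm long, about 10 mm thick, 42 mm in front of the panel and 105 mm above the bench; moves with the tray. Axes as the rack. It can be pinched from above, one finger on either side of the bar.
- tray_in (a point): Centre of the tray's inner floor, 20 mm above the bench; moves with the tray; axes as the rack. The inside measures 158 mm (x) by 280 mm (y); side and back walls 36 mm above the floor, front panel 94 mm above the floor. With the tray latched out, almost the whole floor lies clear in front of the rack.
- release (a joint): Red release button on the rack's cover: travel in m, 0 up, 0.009 fully down (about 5 N; the latch lets go at about 0.006, 4 N). It springs back.
- release_top (a point): Centre of the top of the red release button (26 mm across), about 150 mm above the bench, near the rack's front corner, on the side of the table's middle. Press straight down.
- bin1_lug (a point): Orange plastic wall bin (may be absent), 0.14 kg: centre of its black grip lug, a bar 14 wide (y) x 14 high x 45 mm long (x) at the top, 90 mm above the underside. Below it an open pocket 54 wide, 50 deep, 34 high, in one with an upright back plate 54 wide x 97 high x 5 thick on the +x side, whose back face lies 27.5 mm along x from this point. Bin axes: x towards its back plate, z up.
- bin1_hole (a point): Orange bin: centre of the keyhole's round opening (20 mm across) in the back plate, mid-thickness, 50 mm above the bin's underside. From it a slot 9 mm wide runs straight up and ends 26 mm above this point. 25 mm along x from the lug's centre and 40 mm below it. Bin axes.
- bin1_slot (a point): Orange bin: the place of a screw's shank when the bin hangs locked: in the slot, 3 mm under its upper end, mid-thickness of the back plate, 23 mm above the centre of the round opening, 25 mm along x from the lug's centre and 17 mm below it. Bin axes.
- bin2_lug (a point): Yellow plastic wall bin (may be absent), 0.14 kg: centre of its black grip lug, a bar 14 wide (y) x 14 high x 45 mm long (x) at the top, 90 mm above the underside. Below it an open pocket 54 wide, 50 deep, 34 high, in one with an upright back plate 54 wide x 97 high x 5 thick on the +x side, whose back face lies 27.5 mm along x from this point. Bin axes: x towards its back plate, z up.
- bin2_hole (a point): Yellow bin: centre of the keyhole's round opening (20 mm across) in the back plate, mid-thickness, 50 mm above the bin's underside. From it a slot 9 mm wide runs straight up and ends 26 mm above this point. 25 mm along x from the lug's centre and 40 mm below it. Bin axes.
- bin2_slot (a point): Yellow bin: the place of a screw's shank when the bin hangs locked: in the slot, 3 mm under its upper end, mid-thickness of the back plate, 23 mm above the centre of the round opening, 25 mm along x from the lug's centre and 17 mm below it. Bin axes.
- bin3_lug (a point): Green plastic wall bin (may be absent), 0.14 kg: centre of its black grip lug, a bar 14 wide (y) x 14 high x 45 mm long (x) at the top, 90 mm above the underside. Below it an open pocket 54 wide, 50 deep, 34 high, in one with an upright back plate 54 wide x 97 high x 5 thick on the +x side, whose back face lies 27.5 mm along x from this point. Bin axes: x towards its back plate, z up.
- bin3_hole (a point): Green bin: centre of the keyhole's round opening (20 mm across) in the back plate, mid-thickness, 50 mm above the bin's underside. From it a slot 9 mm wide runs straight up and ends 26 mm above this point. 25 mm along x from the lug's centre and 40 mm below it. Bin axes.
- bin3_slot (a point): Green bin: the place of a screw's shank when the bin hangs locked: in the slot, 3 mm under its upper end, mid-thickness of the back plate, 23 mm above the centre of the round opening, 25 mm along x from the lug's centre and 17 mm below it. Bin axes.
- screw1 (a point): The farthest screw of 3 (from the robot) on the upright plywood board, 170 mm above the bench: point on the shank's axis midway between board face and head. Shank 5.5 mm thick, head 12 mm across, 4 thick, 8 mm gap from board to head: board face 4 mm along +x, front of head 8 mm along -x. Axes: x into the board, y along the row towards the farthest screw, z up. Screws 100 mm apart; board 205 high, fixed.
- screw2 (a point): The middle screw of 3 (from the robot) on the upright plywood board, 170 mm above the bench: point on the shank's axis midway between board face and head. Shank 5.5 mm thick, head 12 mm across, 4 thick, 8 mm gap from board to head: board face 4 mm along +x, front of head 8 mm along -x. Axes: x into the board, y along the row towards the farthest screw, z up. Screws 100 mm apart; board 205 high, fixed.
- screw3 (a point): The nearest screw of 3 (from the robot) on the upright plywood board, 170 mm above the bench: point on the shank's axis midway between board face and head. Shank 5.5 mm thick, head 12 mm across, 4 thick, 8 mm gap from board to head: board face 4 mm along +x, front of head 8 mm along -x. Axes: x into the board, y along the row towards the farthest screw, z up. Screws 100 mm apart; board 205 high, fixed.
- tin1_center (a point): Small round closed tin (red, steel lid), 49 mm across, 50 mm high, 0.12 kg, upright on the bench, may be absent; point at its centre, 25 mm above its underside, z along its axis.
- tin2_center (a point): Small round closed tin (bare aluminium, steel lid), 49 mm across, 50 mm high, 0.12 kg, upright on the bench, may be absent; point at its centre, 25 mm above its underside, z along its axis.
- water: Clear water bottle, 64 mm across, 200 high, a bystander; origin at its underside.
- glue: Small white glue bottle with orange cap, 30 mm across, 70 high, a bystander; origin at its underside.
Mind the look-alikes: they are no part of the job. Several things look just like the part that bears tin1_center: the one meant starts nearest to the robot's base.

How it is judged:
By the outcome, as a careful person would: the job done as asked, in the order asked, and still so for the second after the job is handed in, with the robot touching nothing.
Of bin1, bin2, bin3 only 2 to 3 are there at a start; the rules pass over those that are not, and their reading is None.
Of tin1, tin2 only 1 to 2 are there at a start; the rules pass over those that are not, and their reading is None.
At some moment in a run one of tin1, tin2 may be knocked a few centimetres aside while the robot is not near it.
It also fails if it takes over 210 s, if anything falls off the work surface, if the arm or the gripper's body presses on something with over 40 N, if the wrist force passes 120 N, or if a joint passes its speed limit or range.

## Working session

There is one attempt and no reset: what is moved stays moved. The work goes in short steps, Python scripts to look and compute and a tool call to move; the robot and the scene stay as the last step left them, time stands still between calls to the robot, and variables do not carry over. Pictures are saved under pics/ and viewed, at most 14 in all, crops included, and the job is handed in when it is done.

Besides the shell and the picture viewer there is one more tool, called after ">>>" as name(argument=value, ...), one argument or row to a line, values as JSON. apply_moves: Moves the arm, as the interface text tells. Its arguments: {"type":"object","properties":{"plan":{"type":"array","items":{"type":"number"}},"hand":{"type":"number"},"squeeze":{"type":"number"}},"required":["plan"]}

```bash
mkdir -p pics; ls
cat > h.py <<'E'
import numpy as np, cv2
from station import monitor, camera, ctrl
from scipy.spatial.transform import Rotation as Ro
def cam(n):
    c=camera(n); R=cv2.Rodrigues(np.array(c['rvec'],float))[0]; c['R']=R; c['t']=np.array(c['tvec'],float).ravel(); c['K']=np.array(c['mtx'],float); c['C']=-R.T@c['t']; return c
def plane(c,u,v,z):
    d=c['R'].T@np.linalg.inv(c['K'])@np.array([u,v,1.]); return c['C']+d*(z-c['C'][2])/d[2]
def cloud(c):
    v,u=np.mgrid[0:400,0:640]; Z=c['range_z']; p=np.stack([u,v,np.ones_like(u)],-1)@np.linalg.inv(c['K']).T*Z[...,None]
    P=(p-c['t'])@c['R']; P[Z<=0]=np.nan; return P
def proj(c,p):
    q=c['K']@(c['R']@np.array(p,float)+c['t']); return q[:2]/q[2]
def save(c,name): cv2.imwrite('pics/'+name,c['image'][...,::-1])
E
python3 - <<'E'
from h import *
for n in ('top','side'):
    c=cam(n); save(c,n+'0.png'); np.savez(n+'0.npz',image=c['image'],P=cloud(c)); print(n,c['C'],c['K'][0,0],c['R'][2])
o=monitor.get_obs(); print({k:np.round(v,3) for k,v in o.items()}); print(ctrl.tcp_to_grasp,[a for a in dir(ctrl) if a[0]!='_'])
E
```

```text
pics
top [ 0.43680219 -0.04047544  1.15960291] 424.15649105834507 [ 0.11882405 -0.00675419 -0.99289235]
side [ 0.47716789 -1.10980264  1.06999617] 511.48926870003123 [ 0.06013221  0.73734003 -0.6728401 ]
{'time_s': np.float64(0.1), 'qpos': array([ 1.053,  0.3  ,  1.522, -0.   ,  1.321, -0.067]), 'joint_vel': array([-0.   , -0.001,  0.001,  0.   ,  0.001, -0.001]), 'tau': array([ 1.0000e-03, -5.3264e+01, -3.5328e+01,  7.1000e-02,  2.3000e-02,
       -0.0000e+00]), 'ee_pos': array([0.24 , 0.495, 0.205]), 'eef_rot': array([-3.141, -0.   ,  2.691]), 'force': array([-0.365,  0.236, -0.567]), 'moment': array([ 0.025, -0.046,  0.014]), 'grip_force': np.float64(0.0), 'grip_width': np.float64(0.094)}
-0.0188 ['MotionError', 'hand_in', 'tcp_to_grasp']
```

View pics/top0.png

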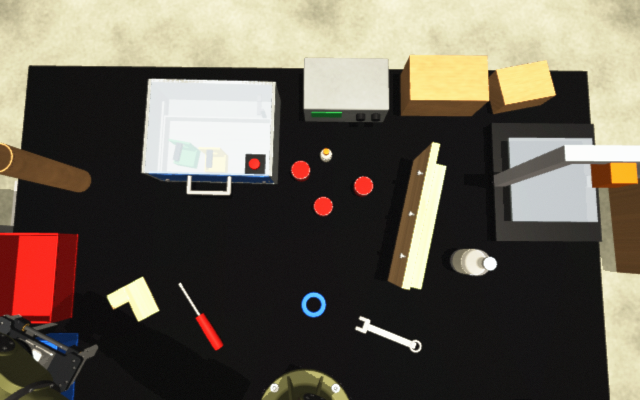

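View pics/side0.png

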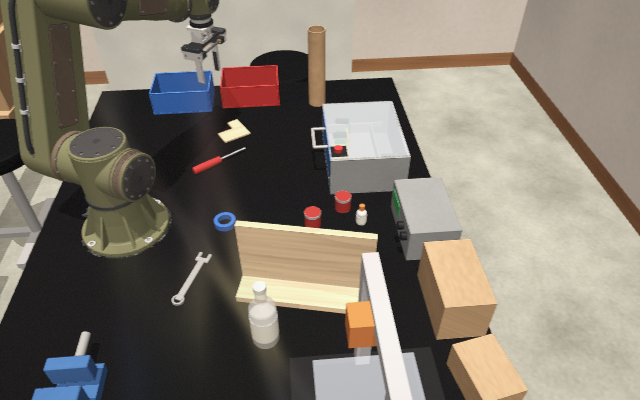

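Top view: the tray handle is at (209,190), the release at (254,163), and the screws at (420,172), (411,213) and (403,256). Three red tins at (300,170), (323,206) and (363,186) look alike. (323,206) seems nearest to the base at (305,395), to be checked with numbers. The glue is at (326,155) and the water at (470,262). The bins in the tray look green and yellow.

Run:
```python
from h import *
c=cam('top'); P=cloud(c); im=c['image'].astype(int)
hsv=cv2.cvtColor(c['image'],cv2.COLOR_RGB2HSV)
red=(((hsv[...,0]<8)|(hsv[...,0]>172))&(hsv[...,1]>150)&(hsv[...,2]>100)).astype(np.uint8)
n,l,s,ce=cv2.connectedComponentsWithStats(red)
for i in range(1,n):
    if 20<s[i,4]<800:
        u,v=ce[i]; z=np.nanmedian(P[l==i][:,2]); p=plane(c,u,v,z); print('red',ce[i].round(1),s[i,4],p.round(4),np.hypot(*p[:2]).round(3))
for nm,(u,v,z) in dict(hl=(189,190,.105),hr=(230,191,.105),relt=(254,163,.15),glue=(326,155,.07),water=(490,264,.2)).items(): print(nm,plane(c,u,v,z).round(4),P[v,u].round(3))
for nm,(u,v) in dict(fl=(142,174),fr=(273,184),bl=(147,80),br=(276,82)).items(): print(nm,plane(c,u,v,.133).round(4),P[v-2:v+3,u-2:u+3,2].round(3).max())
# board: points with z 0.19-0.22
b=(P[...,2]>.19)&(P[...,2]<.22)&(P[...,1]<-.1)&(P[...,1]>-.35)&(P[...,0]>.2)&(P[...,0]<.7)
Q=P[b][:,:2]; r=cv2.minAreaRect(Q.astype(np.float32)*1000); print('board',r,P[b][:,2].mean())
for a in ((420,172),(411,213),(403,256)): print('screw',plane(c,*a,.17).round(4))
a=c['image'][40:300,380:460]; a=cv2.resize(a,None,fx=2,fy=2,interpolation=cv2.INTER_CUBIC)
b2=cv2.resize(c['image'][70:220,130:380],None,fx=2.2,fy=2.2,interpolation=cv2.INTER_CUBIC)
o=np.zeros((520,800,3),np.uint8); o[:520,:160]=a; o[:330,180:730]=b2; cv2.imwrite('pics/crop1.png',o[...,::-1])
```

```text
red [253.9 163.4] 108 [0.6396 0.1237 0.1499] 0.651
red [300.1 169.3] 272 [0.6446 0.017  0.0497] 0.645
red [363.3 185.1] 271 [ 0.6036 -0.1506  0.0497] 0.622
red [322.7 205.7] 275 [ 0.548  -0.0437  0.0497] 0.55
red [209.1 331.7] 406 [0.22   0.2488 0.0228] 0.332
hl [0.5795 0.2915 0.105 ] [0.579 0.29  0.11 ]
hr [0.5778 0.1889 0.105 ] [0.578 0.189 0.106]
relt [0.6405 0.1234 0.15  ] [0.64  0.123 0.151]
glue [ 0.6794 -0.0513  0.07  ] [ 0.683 -0.051  0.053]
water [ 0.4042 -0.4194  0.2   ] [ 0.404 -0.418  0.203]
fl [0.6144 0.3991 0.133 ] 0.135
fr [0.5921 0.0784 0.133 ] 0.029
bl [0.8539 0.4003 0.133 ] nan
br [0.8517 0.0763 0.133 ] 0.135
board ((515.7652587890625, -265.4242248535156), (19.362232208251953, 340.54547119140625), 77.13362884521484) 0.20374097728085705
screw [ 0.6179 -0.2735  0.17  ]
screw [ 0.5202 -0.2503  0.17  ]
screw [ 0.4203 -0.23    0.17  ]
```

View pics/crop1.png

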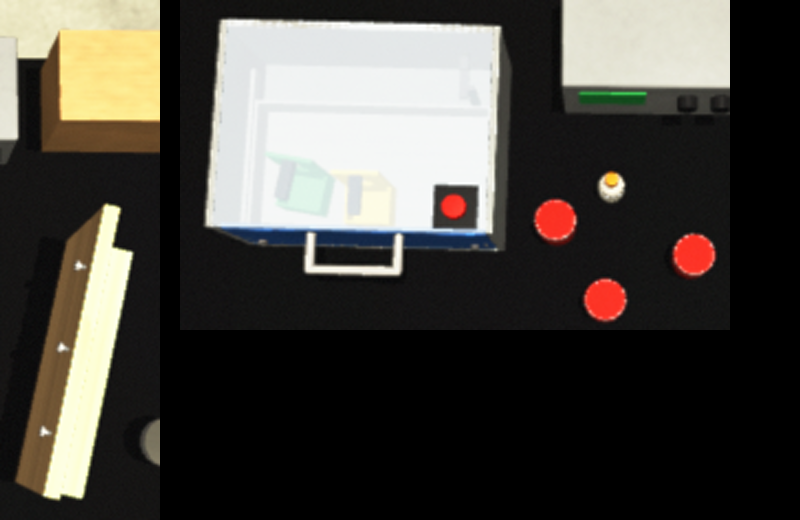

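The three red tins measured from the base axis: (323,206) is at 0.55 m, (363,185) at 0.62 and (300,169) at 0.645. tin1 is therefore the one at (323,206), world (0.548,-0.044), and the enlarged crop confirms it. I'll move above the handle first.

>>> apply_moves(
  plan=[0,0,0,0.14,0,0,0,0.14,0,0,0,0.14,0,0,0,0.14,0,0,0,0.14,0,0,0,0.14,0,0,0,0.14,0,0,0,0.14,-25,30,0,0,-25,30,0,0,-25,30,0,0,-25,30,0,0,-25,30,0,0,-25,30,0,0,-25,30,0,0,-25,30,0,0,-25,30,0,0,-25,30,0,0],
  hand=0,
  squeeze=30,
)

```text
time_s: 1.95
ee_pos: [0.5406, 0.2438, 0.2053]
eef_rot: [-3.141, 0.0, 1.571]
force: [-0.2, 0.8, 0.6]
grip_width: 0.0474
grip_force: 0.0
```

```bash
cat >> h.py <<'E'
def to(p,grasp=False):
    "shift in mm, tool axes, to bring TCP (or grasp point) to p"
    o=monitor.get_obs(); R=Ro.from_euler('xyz',o['eef_rot']).as_matrix(); e=np.array(o['ee_pos'])
    if grasp: e=e+R[:,2]*ctrl.tcp_to_grasp
    return (R.T@(np.array(p)-e)*1000).round(1)
def st():
    o=monitor.get_obs(); print('t',round(float(o['time_s']),1),'ee',np.round(o['ee_pos'],4),'rot',np.round(o['eef_rot'],3),'F',np.round(o['force'],1),'w',round(float(o['grip_width']),4),'gf',round(float(o['grip_force']),1))
E
python3 - <<'E'
from h import *
st()
z=np.load('top0.npz'); P=z['P']
m=(P[...,2]>.095)&(P[...,2]<.118)&(P[...,0]>.54)&(P[...,0]<.60)&(P[...,1]>.15)&(P[...,1]<.33)
Q=P[m]; print(len(Q),np.percentile(Q,[2,50,98],axis=0).round(4))
for y in (.2,.22,.24,.26,.28):
    q=Q[abs(Q[:,1]-y)<.006]; print(y,q.mean(0).round(4),q[:,0].min().round(4),q[:,0].max().round(4))
# rack top rim edges: front wall edge on the cover
m=(P[...,2]>.125)&(P[...,2]<.14)&(P[...,1]>.06)&(P[...,1]<.42)&(P[...,0]>.58)&(P[...,0]<.9)
Q=P[m]; print(cv2.minAreaRect(Q[:,:2].astype(np.float32)*1000))
E
```

```text
t 1.9 ee [0.5406 0.2438 0.2053] rot [-3.141  0.     1.571] F [-0.2  0.8  0.6] w 0.0474 gf 0.0
240 [[0.5694 0.1886 0.1043]
 [0.5749 0.2427 0.109 ]
 [0.5991 0.2957 0.1132]]
0.2 [0.5784 0.1991 0.1081] 0.5692 0.5972
0.22 [0.5732 0.2201 0.1095] 0.5694 0.5772
0.24 [0.573  0.2401 0.1093] 0.5692 0.5772
0.26 [0.573  0.2603 0.1083] 0.5691 0.5768
0.28 [0.5754 0.2803 0.1083] 0.5714 0.5798
((736.446044921875, 240.53851318359375), (321.4512939453125, 241.8045654296875), 89.1057357788086)
```

>>> apply_moves(
  plan=[-2,16,0,0,0,16,0,0,0,0,24,0,0,0,24,0,0,0,24,0,0,0,24,0,0,0,22,0,0,0,0,0],
)

```text
time_s: 2.75
ee_pos: [0.5701, 0.2425, 0.0843]
eef_rot: [-3.136, 0.002, 1.571]
force: [0.7, 0.2, -0.1]
grip_width: 0.0469
grip_force: 0.0
```

>>> apply_moves(
  plan=[0,0,0,0,0,0,0,0,0,0,0,0,0,0,0,0,0,0,0,0],
  hand=-1,
)

```text
time_s: 3.25
ee_pos: [0.572, 0.2431, 0.088]
eef_rot: [3.14, -0.0, 1.571]
force: [2.4, 1.0, 0.4]
grip_width: 0.0102
grip_force: 1.2
```

>>> apply_moves(
  plan=[0,-12,0,0,0,-12,0,0,0,-12,0,0,0,-12,0,0,0,-12,0,0,0,-12,0,0,0,-12,0,0,0,-12,0,0,0,-12,0,0,0,-12,0,0,0,-12,0,0,0,-12,0,0,0,-12,0,0,0,-12,0,0,0,-12,0,0,0,-6,0,0,0,-4,0,0,0,-3,0,0,0,0,0,0],
)

```text
time_s: 5.15
ee_pos: [0.3793, 0.2457, 0.0881]
eef_rot: [3.138, -0.006, 1.571]
force: [4.9, 24.8, -10.2]
grip_width: 0.0091
grip_force: 29.9
```

>>> apply_moves(
  plan=[0,0,0,0,0,0,0,0,0,0,0,0],
  hand=0,
)

```text
time_s: 5.45
ee_pos: [0.3786, 0.2429, 0.0875]
eef_rot: [-3.142, 0.0, 1.571]
force: [0.0, 1.2, -1.0]
grip_width: 0.0297
grip_force: 0.0
```

>>> apply_moves(
  plan=[0,0,-30,0,0,0,-30,0,0,0,-30,0,0,0,-30,0,-50,0,-10,0,-50,0,0,0,-50,0,0,0,-50,0,0,0,-50,0,0,0,0,0,0,0],
)

```text
time_s: 6.45
ee_pos: [0.3782, -0.0108, 0.2174]
eef_rot: [3.141, 0.001, 1.563]
force: [-0.5, 0.9, 0.7]
grip_width: 0.0467
grip_force: 0.0
```

Run:
```python
from h import *
st()
for n in ('top','side'):
    c=cam(n); save(c,n+'1.png'); np.savez(n+'1.npz',image=c['image'],P=cloud(c))
    if n=='top': 
        o=cv2.resize(c['image'][90:270,130:450],None,fx=2.5,fy=2.5,interpolation=cv2.INTER_CUBIC); cv2.imwrite('pics/crop2.png',o[...,::-1])
```

```text
t 6.5 ee [ 0.3782 -0.0108  0.2174] rot [3.141e+00 1.000e-03 1.563e+00] F [-0.5  0.9  0.7] w 0.0467 gf 0.0
```

View pics/crop2.png

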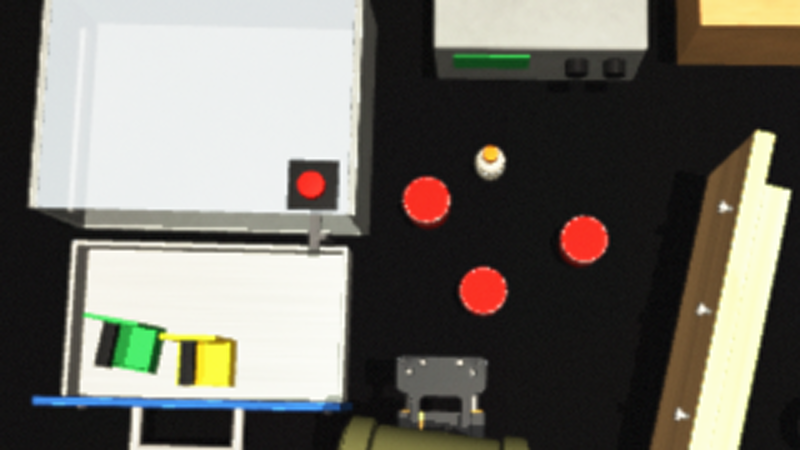

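The tray is out and stays out. Only two bins are there, green with its lug at crop (107,345) and yellow with its lug at (186,362). There is no aluminium tin. Next I measure the lugs.

```bash
cat >> h.py <<'E'
def lug(c,x0,x1,y0,y1):
    "black lug top outline inside a world box (at z .117) -> centre, yaw"
    P=cloud(c); v=c['image'].max(-1)
    m=(v<70)&(P[...,2]>.100)&(P[...,2]<.130)&(P[...,0]>x0)&(P[...,0]<x1)&(P[...,1]>y0)&(P[...,1]<y1)
    vv,uu=np.nonzero(m); Q=np.array([plane(c,a,b,.117)[:2] for a,b in zip(uu,vv)])
    r=cv2.minAreaRect(Q.astype(np.float32)*1000); return len(Q),r
E
python3 - <<'E'
from h import *
c=cam('top'); P=cloud(c); hsv=cv2.cvtColor(c['image'],cv2.COLOR_RGB2HSV)
st()
print('green',lug(c,.4,.5,.3,.38)); print('yellow',lug(c,.4,.5,.23,.30))
for n,lo,hi in (('green',50,85),('yellow',22,33)):
    m=(hsv[...,0]>lo)&(hsv[...,0]<hi)&(hsv[...,1]>120)&(hsv[...,2]>60)&(P[...,2]>.095)&(P[...,2]<.13)&(P[...,0]<.52)&(P[...,0]>.4)&(P[...,1]>.1)
    Q=P[m]; print(n,len(Q),Q.mean(0).round(4),cv2.minAreaRect(Q[:,:2].astype(np.float32)*1000))
E
```

```text
t 6.6 ee [ 0.3785 -0.0058  0.2173] rot [-3.141 -0.     1.57 ] F [1.  0.8 0.6] w 0.0471 gf 0.0
green (86, ((482.442626953125, 323.6575012207031), (14.439358711242676, 35.14360427856445), 80.14178466796875))
yellow (79, ((468.46258544921875, 244.6200714111328), (36.55535888671875, 12.262405395507812), 0.3905079960823059))
green 44 [0.5045 0.319  0.1147] ((502.73370361328125, 326.2737121582031), (46.000980377197266, 41.92473220825195), 51.45454025268555)
yellow 74 [0.4848 0.2453 0.1153] ((471.0588073730469, 245.59271240234375), (46.420135498046875, 53.25614929199219), 0.10043109953403473)
```

>>> apply_moves(
  plan=[0,0,0,-0.143,0,0,0,-0.143,0,0,0,-0.143,0,0,0,-0.143,0,0,0,-0.143,0,0,0,-0.143,0,0,0,-0.143,0,0,0,-0.143,0,0,0,-0.143,0,0,0,-0.143,0,0,0,-0.143,-15,41,0,0,-15,41,0,0,-15,41,0,0,-15,41,0,0,-15,41,0,0,-15,41,0,0,0,0,0,0,0,0,0,0],
  hand=-0.15,
)

```text
time_s: 8.5
ee_pos: [0.467, 0.2421, 0.2166]
eef_rot: [-3.141, -0.001, -3.135]
force: [-0.1, -0.8, -0.9]
grip_width: 0.0402
grip_force: 0.0
```

Run:
```python
from h import *
st(); print(to((.4685,.2446,.092)))
```

```text
t 8.5 ee [0.467  0.2421 0.2166] rot [-3.141e+00 -1.000e-03 -3.135e+00] F [-0.1 -0.8 -0.9] w 0.0402 gf 0.0
[ -1.7   2.6 124.5]
```

>>> apply_moves(
  plan=[-1,2,25,0,0,0,25,0,0,0,25,0,0,0,25,0,0,0,15,0,0,0,9,0,0,0,0,0],
)

```text
time_s: 9.2
ee_pos: [0.4685, 0.2419, 0.0928]
eef_rot: [-3.141, -0.001, -3.139]
force: [0.4, 0.7, -0.6]
grip_width: 0.04
grip_force: 0.0
```

>>> apply_moves(
  plan=[0,0,0,0,0,0,0,0,0,0,0,0,0,0,0,0,0,0,0,0],
  hand=-1,
  squeeze=35,
)

```text
time_s: 9.7
ee_pos: [0.4691, 0.2422, 0.0934]
eef_rot: [3.142, 0.0, -3.139]
force: [-0.2, 1.1, 1.6]
grip_width: 0.014
grip_force: 35.0
```

>>> apply_moves(
  plan=[0,0,-10,0,0,0,-25,0,0,0,-30,0,0,0,-30,0,0,0,-30,0,0,0,-30,0,0,0,-5,0,0,0,0,0],
)

```text
time_s: 10.5
ee_pos: [0.4691, 0.2422, 0.2538]
eef_rot: [3.141, 0.001, -3.139]
force: [-0.2, 0.2, -1.8]
grip_width: 0.0136
grip_force: 35.0
```

>>> apply_moves(
  plan=[0,0,0,0.149,0,0,0,0.149,0,0,0,0.149,0,0,0,0.149,0,0,0,0.149,0,0,0,0.149,0,0,0,0.149,0,0,0,0.149,0,0,0,0.149,0,0,0,0.149,0,0,0,0.149,0,0,0,0.149],
)

```text
time_s: 11.7
ee_pos: [0.4686, 0.242, 0.2514]
eef_rot: [-3.139, 0.002, 1.35]
force: [-0.3, 0.7, -0.6]
grip_width: 0.0134
grip_force: 35.0
```

>>> apply_moves(
  plan=[-20,8,0,0,-33,14,0,0,-33,14,0,0,-33,14,0,0,-33,14,0,0,-33,14,0,0,-33,14,0,0,-33,14,0,0,-33,14,0,0,-33,14,0,0,-33,14,0,0,-16,2,0,0,0,0,0,0,0,0,0,0],
)

```text
time_s: 13.1
ee_pos: [0.5372, -0.1467, 0.2524]
eef_rot: [-3.14, -0.0, 1.356]
force: [-0.1, 0.3, -0.5]
grip_width: 0.0139
grip_force: 35.0
```

Run:
```python
from h import *
st()
c=cam('top'); save(c,'top2.png'); np.savez('top2.npz',image=c['image'])
x=cv2.resize(c['image'][130:300,340:480],None,fx=3.5,fy=3.5,interpolation=cv2.INTER_CUBIC)
s=cam('side'); y=cv2.resize(s['image'][190:320,220:400],None,fx=1.6,fy=1.6,interpolation=cv2.INTER_CUBIC)
o=np.zeros((595,790,3),np.uint8); o[:595,:490]=x; o[:208,500:788]=y; cv2.imwrite('pics/crop3.png',o[...,::-1])
ax=np.array([.976,-.218])
z=np.load('top1.npz')['image'].astype(float)
# screws in earlier clear frame: white blobs near predicted pixels
for u,v in ((420,172),(411,213),(403,256)):
    w=z[v-6:v+7,u-6:u+7].min(-1); bg=np.median(w[:, :4]); w=np.clip(w-140,0,None); V,U=np.mgrid[v-6:v+7,u-6:u+7]
    w[:,9:]=0
    a=(w*U).sum()/w.sum(); b=(w*V).sum()/w.sum(); p=plane(c,a,b,.172); print(a.round(2),b.round(2),p.round(4),'row',(p[:2]@ax).round(4))
    print(z[v-4:v+5,u-5:u+9].min(-1).astype(int)) if v==213 else 0
```

```text
t 13.1 ee [ 0.5372 -0.1467  0.2524] rot [-3.14  -0.     1.356] F [-0.1  0.3 -0.5] w 0.0139 gf 35.0
419.09 172.39 [ 0.6166 -0.2708  0.172 ] row 0.6608
410.45 213.29 [ 0.5194 -0.2486  0.172 ] row 0.5611
[[ 53  51  49  50  49  48  50  48  49  48  49  70 147 207]
 [ 54  52  48  52  57  53  52  48  48  48  50  83 172 208]
 [ 54  52  51  69 123  94  56  48  49  48  54 112 218 213]
 [ 53  50  58 110 201 169  87  55  51  49  54 111 215 214]
 [ 52  51  73 159 238 231 169 104  67  52  59 117 209 211]
 [ 52  56  95 177 221 213 167 143  99  58  79 160 211 211]
 [ 52  51  77 142 153 105  89  97  72  55 101 205 215 209]
 [ 51  50  51  68  74  56  50  57  53  53 104 212 215 208]
 [ 53  48  48  48  53  48  48  49  48  57 111 217 215 207]]
401.76 255.39 [ 0.4217 -0.2268  0.172 ] row 0.461
```

View pics/crop3.png

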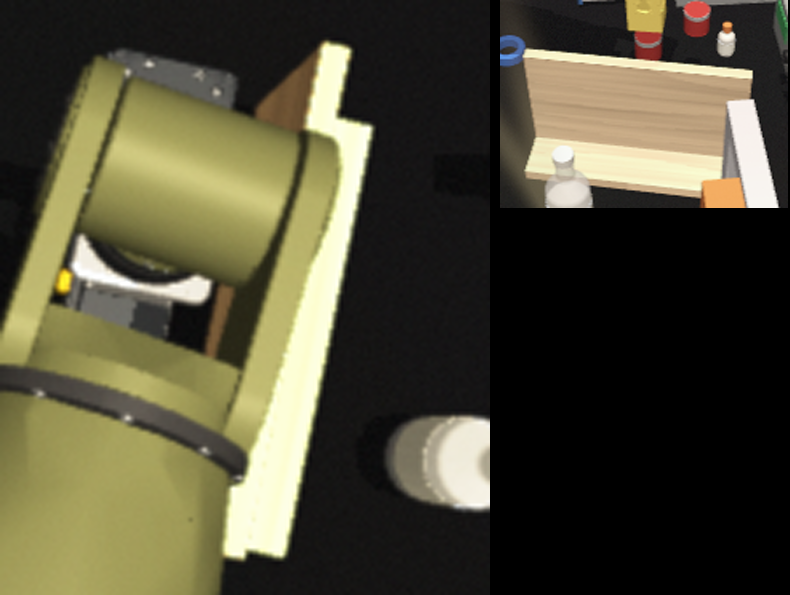

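>>> apply_moves(
  plan=[0,4.5,20,-0.002,0,0,20,0,0,0,19,0,-20,0,0,0,-20,0,0,0,-15,0,0,0,-10,0,0,0,0,0,0,0,0,0,0,0],
)

```text
time_s: 14.1
ee_pos: [0.5283, -0.2114, 0.1943]
eef_rot: [3.141, -0.0, 1.358]
force: [-0.4, -0.3, -1.1]
grip_width: 0.014
grip_force: 35.0
```

Run:
```python
from h import *
st(); e=monitor.get_obs()['ee_pos']
ax=np.array([.9755,-.2202]); n=np.array([-.2202,-.9755]); print('row',e[:2]@ax,'d',e[:2]@n)
z=np.array([[.6166,-.2708],[.5194,-.2486],[.4217,-.2268]]); print(z@ax, z@n)
s=cam('side'); x=cv2.resize(s['image'][180:320,220:400],None,fx=4,fy=4,interpolation=cv2.INTER_CUBIC); cv2.imwrite('pics/crop4.png',x[...,::-1])
```

```text
t 14.1 ee [ 0.5283 -0.2114  0.1943] rot [ 3.141 -0.     1.358] F [-0.4 -0.3 -1.1] w 0.014 gf 35.0
row 0.5619168284546167 d 0.08987030073637936
[0.66112346 0.56141642 0.46130971] [0.12839008 0.12813742 0.12838506]
```

View pics/crop4.png

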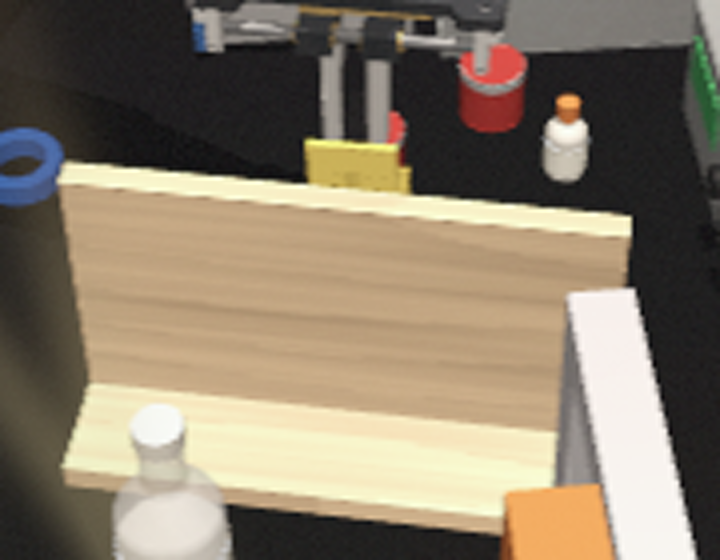

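The side view shows the yellow bin upright in the fingers at (350,165), just in front of the board's top edge. I'll push in slowly.

>>> apply_moves(
  plan=[-3,0,0,0.008,-3,0,0,0,-3,0,0,0,-3,0,0,0,-2,0,0,0,0,0,0,0],
)

```text
time_s: 14.75
ee_pos: [0.5251, -0.2258, 0.1942]
eef_rot: [-3.142, -0.0, 1.349]
force: [-0.1, 0.3, -0.6]
grip_width: 0.0137
grip_force: 35.0
```

>>> apply_moves(
  plan=[-2,0,0,0,-2,0,0,0,0,0,0,0,0,0,0,0],
)

```text
time_s: 15.15
ee_pos: [0.5243, -0.2294, 0.1942]
eef_rot: [3.142, -0.0, 1.35]
force: [-0.1, -0.4, -1.1]
grip_width: 0.0136
grip_force: 35.0
```

>>> apply_moves(
  plan=[-1,0,0,0,-1,0,0,0,0,0,0,0,0,0,0,0],
)

```text
time_s: 15.55
ee_pos: [0.5239, -0.2311, 0.1943]
eef_rot: [3.141, -0.0, 1.35]
force: [1.2, 3.3, -0.8]
grip_width: 0.0138
grip_force: 35.0
```

>>> apply_moves(
  plan=[1,0,0,0,0,0,4,0,0,0,4,0,0,0,4,0,0,0,0,0],
)

```text
time_s: 16.05
ee_pos: [0.5238, -0.2303, 0.1814]
eef_rot: [-3.14, -0.0, 1.35]
force: [-1.2, 0.0, -1.6]
grip_width: 0.0136
grip_force: 35.0
```

>>> apply_moves(
  plan=[0,0,4,0,0,0,4,0,0,0,2,0,0,0,0,0],
)

```text
time_s: 16.45
ee_pos: [0.524, -0.2303, 0.1718]
eef_rot: [-3.141, -0.0, 1.35]
force: [-0.2, 0.1, -1.5]
grip_width: 0.0137
grip_force: 35.0
```

>>> apply_moves(
  plan=[0,0,1,0,0,0,1,0,0,0,1,0,0,0,0,0,0,0,0,0],
)

```text
time_s: 16.95
ee_pos: [0.5241, -0.2304, 0.1694]
eef_rot: [3.141, 0.0, 1.35]
force: [-0.1, 1.3, 0.4]
grip_width: 0.0142
grip_force: 35.0
```

>>> apply_moves(
  plan=[0,0,0,0,0,0,0,0,0,0,0,0,0,0,0,0],
  hand=-0.3,
)

```text
time_s: 17.35
ee_pos: [0.5241, -0.2304, 0.1693]
eef_rot: [3.142, 0.0, 1.35]
force: [0.4, -1.1, -0.3]
grip_width: 0.0328
grip_force: 0.0
```

>>> apply_moves(
  plan=[0,0,-15,0,0,0,-25,0,0,0,-30,0,20,0,-20,0,40,0,0,0,40,-20,0,0,40,-20,0,0,40,-20,0,0,40,-20,0,0,40,-20,0,0,40,-20,0,0,0,0,0,0],
)

```text
time_s: 18.55
ee_pos: [0.4716, 0.0924, 0.2596]
eef_rot: [3.141, -0.001, 1.354]
force: [0.4, -0.5, -0.6]
grip_width: 0.0331
grip_force: 0.0
```

Run:
```python
from h import *
st()
c=cam('top'); save(c,'top5.png')
print('green',lug(c,.4,.52,.29,.38))
x=cv2.resize(c['image'][90:270,130:450],None,fx=2.5,fy=2.5,interpolation=cv2.INTER_CUBIC); cv2.imwrite('pics/crop5.png',x[...,::-1])
P=cloud(c); hsv=cv2.cvtColor(c['image'],cv2.COLOR_RGB2HSV)
m=(hsv[...,0]>22)&(hsv[...,0]<33)&(hsv[...,1]>150)&(P[...,1]<-.15)&(P[...,1]>-.26); Q=P[m]; print(len(Q),Q.mean(0),Q.max(0))
```

```text
t 18.6 ee [0.4716 0.0924 0.2596] rot [ 3.141e+00 -1.000e-03  1.354e+00] F [ 0.4 -0.5 -0.6] w 0.0331 gf 0.0
green (99, ((485.2304382324219, 323.17303466796875), (14.439358711242676, 39.51348114013672), 80.14178466796875))
522 [ 0.52491035 -0.23558428  0.12134652] [ 0.5759199  -0.20252873  0.19754252]
```

View pics/crop5.png

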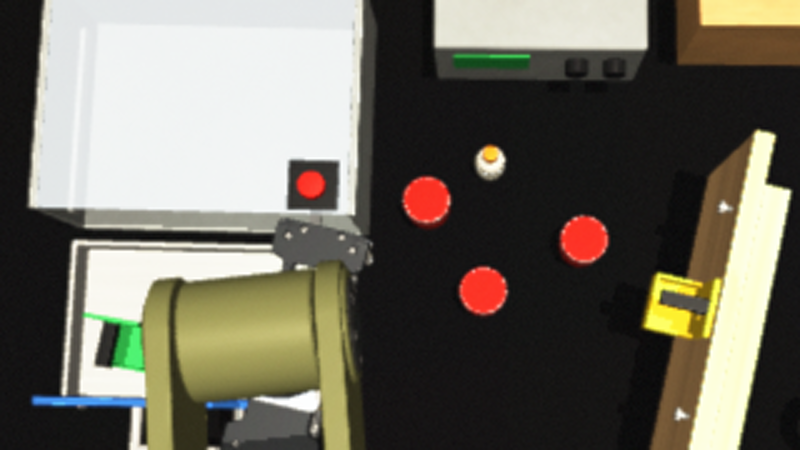

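The yellow bin hangs straight on screw 2 at crop (683,305), and the other objects have not moved. Green is next.

>>> apply_moves(
  plan=[0,0,0,-0.147,0,0,0,-0.147,0,0,0,-0.147,0,0,0,-0.147,0,0,0,-0.147,0,0,0,-0.147,0,0,0,-0.147,0,0,0,-0.147,0,0,0,-0.147,0,0,0,-0.147,0,0,0,-0.145,0,30,0,0,0,40,0,0,0,40,0,0,0,40,0,0,0,40,0,0,0,30,0,0,0,0,0,0,0,0,0,0],
  hand=-0.15,
)

```text
time_s: 20.5
ee_pos: [0.512, 0.3043, 0.2587]
eef_rot: [-3.141, -0.001, 2.964]
force: [0.0, -0.4, -0.6]
grip_width: 0.0398
grip_force: 0.0
```

Run:
```python
from h import *
st(); print(to((.4835,.3235,.0934)))
```

```text
t 20.5 ee [0.512  0.3043 0.2587] rot [-3.141e+00 -1.000e-03  2.964e+00] F [ 0.  -0.4 -0.6] w 0.0398 gf 0.0
[ 31.3  14.  165.3]
```

>>> apply_moves(
  plan=[31,14,10,0,0,0,30,0,0,0,30,0,0,0,30,0,0,0,30,0,0,0,20,0,0,0,15,0,0,0,0,0,0,0,0,0],
)

```text
time_s: 21.4
ee_pos: [0.484, 0.324, 0.0952]
eef_rot: [3.141, 0.001, 2.964]
force: [0.3, -0.6, 0.3]
grip_width: 0.0403
grip_force: 0.0
```

>>> apply_moves(
  plan=[0,0,0,0,0,0,0,0,0,0,0,0,0,0,0,0,0,0,0,0],
  hand=-1,
)

```text
time_s: 21.9
ee_pos: [0.4834, 0.3246, 0.0945]
eef_rot: [3.141, 0.0, 2.965]
force: [-0.9, 0.4, 0.8]
grip_width: 0.0135
grip_force: 35.0
```

>>> apply_moves(
  plan=[0,0,-10,0,0,0,-25,0,0,0,-30,0,0,0,-30,0,0,0,-30,0,0,0,-30,0,0,0,-5,0,0,0,0,0],
)

```text
time_s: 22.7
ee_pos: [0.4834, 0.3244, 0.2547]
eef_rot: [3.141, 0.001, 2.965]
force: [-0.1, -0.1, -0.6]
grip_width: 0.0137
grip_force: 35.0
```

>>> apply_moves(
  plan=[0,0,0,0.147,0,0,0,0.147,0,0,0,0.147,0,0,0,0.147,0,0,0,0.147,0,0,0,0.147,0,0,0,0.147,0,0,0,0.147,0,0,0,0.147,0,0,0,0.147,0,0,0,0.147],
)

```text
time_s: 23.8
ee_pos: [0.4829, 0.3241, 0.2522]
eef_rot: [-3.139, 0.002, 1.342]
force: [0.3, 0.5, -1.6]
grip_width: 0.0135
grip_force: 35.0
```

>>> apply_moves(
  plan=[-20,3,0,0,-33,5,0,0,-33,5,0,0,-33,5,0,0,-33,5,0,0,-33,5,0,0,-33,5,0,0,-33,5,0,0,-33,5,0,0,-33,5,0,0,-33,4,0,0,-33,4,0,0,-33,4,0,0,-33,3,0,0,-20,2,0,0,0,0,0,0,0,0,0,0],
)

```text
time_s: 25.5
ee_pos: [0.4426, -0.1471, 0.253]
eef_rot: [-3.14, -0.001, 1.347]
force: [-0.0, -0.1, -1.8]
grip_width: 0.0137
grip_force: 35.0
```

Run:
```python
from h import *
st(); ax=np.array([.9755,-.2202]); n=np.array([-.2202,-.9755]); print(to(np.r_[.4612*ax+.0885*n,.195]))
```

```text
t 25.5 ee [ 0.4426 -0.1471  0.253 ] rot [-3.140e+00 -1.000e-03  1.347e+00] F [-0.  -0.1 -1.8] w 0.0137 gf 35.0
[-42.5  -2.7  58. ]
```

>>> apply_moves(
  plan=[0,-2.5,20,0,0,0,20,0,0,0,18,0,-20,0,0,0,-15,0,0,0,-7,0,0,0,0,0,0,0],
)

```text
time_s: 26.2
ee_pos: [0.4313, -0.1875, 0.196]
eef_rot: [-3.141, -0.0, 1.348]
force: [-0.9, 0.2, -0.9]
grip_width: 0.0135
grip_force: 35.0
```

>>> apply_moves(
  plan=[-3,0,0,0,-3,0,0,0,-3,0,0,0,-3,0,0,0,-3,0,0,0,-2,0,0,0,0,0,0,0,0,0,0,0],
)

```text
time_s: 27.0
ee_pos: [0.4275, -0.2043, 0.1962]
eef_rot: [-3.142, -0.0, 1.348]
force: [0.1, -1.4, -1.1]
grip_width: 0.0136
grip_force: 35.0
```

>>> apply_moves(
  plan=[-2,-0.5,0,0,-1,0,0,0,0,0,0,0,0,0,0,0],
)

```text
time_s: 27.4
ee_pos: [0.4266, -0.2064, 0.1963]
eef_rot: [3.142, -0.002, 1.348]
force: [0.7, 6.2, -0.1]
grip_width: 0.0136
grip_force: 35.0
```

>>> apply_moves(
  plan=[-1,0,0,0,0,0,0,0,0,0,0,0],
)

```text
time_s: 27.7
ee_pos: [0.4266, -0.2065, 0.1964]
eef_rot: [3.142, -0.003, 1.348]
force: [2.3, 13.5, 2.3]
grip_width: 0.0136
grip_force: 35.0
```

>>> apply_moves(
  plan=[2,0,0,0,1,0,0,0,0,0,4,0,0,0,4,0,0,0,4,0,0,0,0,0],
)

```text
time_s: 28.3
ee_pos: [0.4265, -0.2051, 0.1835]
eef_rot: [-3.14, -0.0, 1.348]
force: [0.4, -0.5, -1.2]
grip_width: 0.0139
grip_force: 35.0
```

>>> apply_moves(
  plan=[0,0,4,0,0,0,4,0,0,0,2,0,0,0,1,0,0,0,0,0],
)

```text
time_s: 28.8
ee_pos: [0.4268, -0.2052, 0.1731]
eef_rot: [-3.141, -0.0, 1.348]
force: [-0.2, 0.0, -0.9]
grip_width: 0.0136
grip_force: 35.0
```

>>> apply_moves(
  plan=[0,0,1,0,0,0,1,0,0,0,1,0,0,0,0,0,0,0,0,0],
)

```text
time_s: 29.3
ee_pos: [0.4269, -0.2052, 0.1704]
eef_rot: [3.141, 0.0, 1.348]
force: [-1.1, 1.5, 1.1]
grip_width: 0.0141
grip_force: 35.0
```

>>> apply_moves(
  plan=[0,0,0,0,0,0,0,0,0,0,0,0,0,0,0,0],
  hand=-0.3,
)

```text
time_s: 29.7
ee_pos: [0.4268, -0.2052, 0.1702]
eef_rot: [-3.142, 0.0, 1.348]
force: [-0.9, -0.2, 0.2]
grip_width: 0.0327
grip_force: 0.0
```

>>> apply_moves(
  plan=[0,0,-15,0,0,0,-25,0,0,0,-30,0,20,0,-20,0,40,-20,0,0,40,-20,0,0,40,-20,0,0,40,-20,0,0,0,0,0,0],
  hand=0.6,
)

```text
time_s: 30.6
ee_pos: [0.3877, -0.0085, 0.2606]
eef_rot: [3.141, -0.001, 1.352]
force: [-0.1, -1.5, -0.5]
grip_width: 0.075
grip_force: 0.0
```

```bash
cat >> h.py <<'E'
def reds(c,P):
    hsv=cv2.cvtColor(c['image'],cv2.COLOR_RGB2HSV)
    red=(((hsv[...,0]<8)|(hsv[...,0]>172))&(hsv[...,1]>150)&(hsv[...,2]>100)).astype(np.uint8)
    n,l,s,ce=cv2.connectedComponentsWithStats(red)
    for i in range(1,n):
        if 60<s[i,4]<500:
            u,v=ce[i]; z=np.nanmedian(P[l==i][:,2]); p=plane(c,u,v,z); print('red',ce[i].round(1),s[i,4],p.round(4),np.hypot(*p[:2]).round(3))
E
python3 - <<'E'
from h import *
st()
c=cam('top'); P=cloud(c); reds(c,P); print('to',to((.548,-.0437,.12)))
f=(P[...,2]>.012)&(P[...,2]<.028)&(c['image'].min(-1)>150)&(P[...,0]<.62)&(P[...,0]>.38)&(P[...,1]>.09)&(P[...,1]<.4); print('floor',np.percentile(P[f],[1,50,99],axis=0).round(3))
x=cv2.resize(c['image'][90:300,130:480],None,fx=2.2,fy=2.2,interpolation=cv2.INTER_CUBIC); cv2.imwrite('pics/crop6.png',x[...,::-1])
E
```

```text
t 30.6 ee [ 0.3877 -0.0085  0.2606] rot [ 3.141e+00 -1.000e-03  1.352e+00] F [-0.1 -1.5 -0.5] w 0.075 gf 0.0
red [253.8 163.3] 110 [0.6398 0.1241 0.1491] 0.652
red [300.  169.4] 268 [0.6443 0.0172 0.0497] 0.645
red [363.1 185.1] 268 [ 0.6036 -0.1503  0.0497] 0.622
red [329.8 189.6] 264 [ 0.5908 -0.0622  0.0501] 0.594
red [209.1 331.6] 404 [0.22   0.2489 0.0226] 0.332
to [  2.2 162.9 140.8]
floor [[0.435 0.112 0.015]
 [0.511 0.247 0.02 ]
 [0.589 0.381 0.025]]
```

View pics/crop6.png

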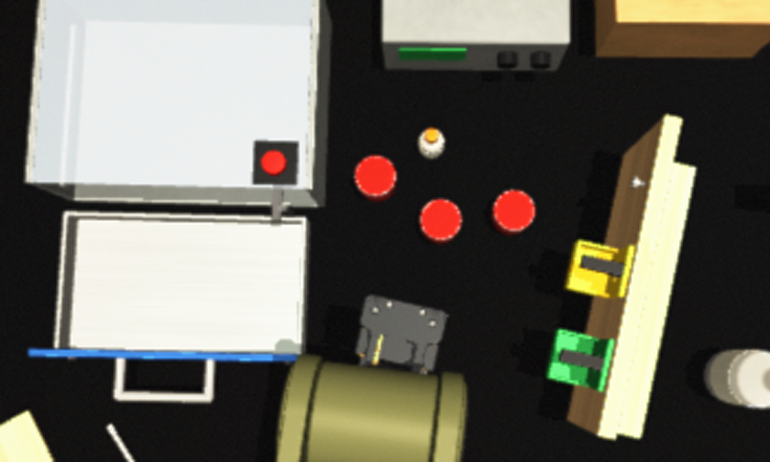

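Both bins hang. tin1 has been knocked from (0.548,-0.044) to (0.591,-0.062), now crop (441,219). The other two red tins, at (375,176) and (514,211), have not moved, so tin1 is the displaced one.

>>> apply_moves(
  plan=[0,30,0,0,-1,37,0,0,-1,37,0,0,-1,37,0,0,-1,36,0,0,-2,33,0,0,0,0,30,0,0,0,30,0,0,0,30,0,0,0,0,0,0,0,0,0],
  hand=0.45,
)

```text
time_s: 31.75
ee_pos: [0.5924, -0.0653, 0.1709]
eef_rot: [-3.142, 0.0, 1.347]
force: [-0.0, -0.6, 1.4]
grip_width: 0.0681
grip_force: 0.0
```

Run:
```python
from h import *
st(); print('to',to((.5905,-.062,.018)))
s=cam('side'); save(s,'side6.png'); P=cloud(s); hsv=cv2.cvtColor(s['image'],cv2.COLOR_RGB2HSV)
m=((hsv[...,0]<8)|(hsv[...,0]>172))&(hsv[...,1]>130)&(hsv[...,2]>60)&(abs(P[...,0]-.59)<.05)&(abs(P[...,1]+.07)<.04); Q=P[m]; print(len(Q),Q.min(0),Q.max(0))
```

```text
t 31.8 ee [ 0.5924 -0.0653  0.1709] rot [-3.142  0.     1.347] F [-0.  -0.6  1.4] w 0.0681 gf 0.0
to [  2.8  -2.5 152.9]
246 [ 0.57084158 -0.08874612 -0.00265598] [ 0.61783916 -0.03307807  0.05575662]
```

>>> apply_moves(
  plan=[3,-2.5,25,0,0,0,30,0,0,0,30,0,0,0,30,0,0,0,25,0,0,0,12,0,0,0,0,0],
)

```text
time_s: 32.5
ee_pos: [0.5905, -0.061, 0.0182]
eef_rot: [-3.141, 0.0, 1.348]
force: [-0.3, 0.3, 0.2]
grip_width: 0.0682
grip_force: 0.0
```

>>> apply_moves(
  plan=[0,0,0,0,0,0,0,0,0,0,0,0,0,0,0,0,0,0,0,0],
  hand=-1,
  squeeze=20,
)

```text
time_s: 33.0
ee_pos: [0.591, -0.0609, 0.0196]
eef_rot: [3.14, -0.0, 1.348]
force: [-0.6, 0.5, 7.6]
grip_width: 0.0474
grip_force: 20.0
```

>>> apply_moves(
  plan=[0,0,-15,0,0,0,-30,0,0,0,-40,0,0,0,-40,0,0,0,-25,0,0,0,0,0],
)

```text
time_s: 33.6
ee_pos: [0.5917, -0.061, 0.1733]
eef_rot: [3.134, -0.0, 1.348]
force: [0.4, 0.2, -1.3]
grip_width: 0.0476
grip_force: 20.0
```

Run:
```python
from h import *
st(); print('to',to((.512,.245,.166)))
```

```text
t 33.6 ee [ 0.5917 -0.061   0.1733] rot [ 3.134 -0.     1.348] F [ 0.4  0.2 -1.3] w 0.0476 gf 20.0
to [ 280.8 -145.4    6.4]
```

>>> apply_moves(
  plan=[20,-12,0,0,31,-17,0,0,31,-17,0,0,31,-17,0,0,31,-17,0,0,31,-17,0,0,31,-17,0,0,31,-17,0,0,26,-13,0,0,16,-8,0,0,0,0,30,0,0,0,30,0,0,0,30,0,0,0,25,0,0,0,10,0,0,0,0,0,0,0,0,0],
)

```text
time_s: 35.3
ee_pos: [0.5042, 0.2451, 0.0442]
eef_rot: [3.141, -0.001, 1.348]
force: [-0.1, 0.6, -0.4]
grip_width: 0.0476
grip_force: 20.0
```

>>> apply_moves(
  plan=[0,0,2,0,0,0,1.5,0,0,0,0,0,0,0,0,0],
)

```text
time_s: 35.7
ee_pos: [0.5039, 0.245, 0.04]
eef_rot: [3.141, -0.0, 1.348]
force: [0.1, -0.4, -1.7]
grip_width: 0.0475
grip_force: 20.0
```

>>> apply_moves(
  plan=[0,0,0,0,0,0,0,0,0,0,0,0,0,0,0,0],
  hand=0.3,
)

```text
time_s: 36.1
ee_pos: [0.5038, 0.245, 0.0398]
eef_rot: [3.142, -0.0, 1.348]
force: [0.1, 0.0, 0.3]
grip_width: 0.061
grip_force: 0.0
```

>>> apply_moves(
  plan=[0,0,-15,0,0,0,-30,0,0,0,-40,0,0,0,-40,0,0,0,-25,0,-30,0,0,0,-40,0,0,0,-40,0,0,0,-40,0,0,0,-40,0,0,0,-40,0,0,0,0,0,0,0],
)

```text
time_s: 37.3
ee_pos: [0.4523, 0.0175, 0.191]
eef_rot: [3.14, 0.0, 1.344]
force: [-0.3, -0.0, 0.8]
grip_width: 0.0611
grip_force: 0.0
```

Run:
```python
from h import *
st()
c=cam('top'); P=cloud(c); reds(c,P); print('to',to((.640,.1238,.18)))
x=cv2.resize(c['image'][90:300,130:480],None,fx=2.2,fy=2.2,interpolation=cv2.INTER_CUBIC); cv2.imwrite('pics/crop7.png',x[...,::-1])
```

```text
t 37.3 ee [0.4523 0.0175 0.191 ] rot [3.14  0.    1.344] F [-0.3 -0.   0.8] w 0.0611 gf 0.0
red [253.8 163.3] 110 [0.6398 0.1241 0.149 ] 0.652
red [300.1 169.4] 267 [0.6444 0.017  0.0496] 0.645
red [363.2 185.1] 270 [ 0.6036 -0.1505  0.0496] 0.622
red [211.  221.1] 246 [0.5043 0.2426 0.0702] 0.56
red [209.1 331.6] 404 [0.22   0.2489 0.0225] 0.332
to [143.9 159.   11.3]
```

View pics/crop7.png

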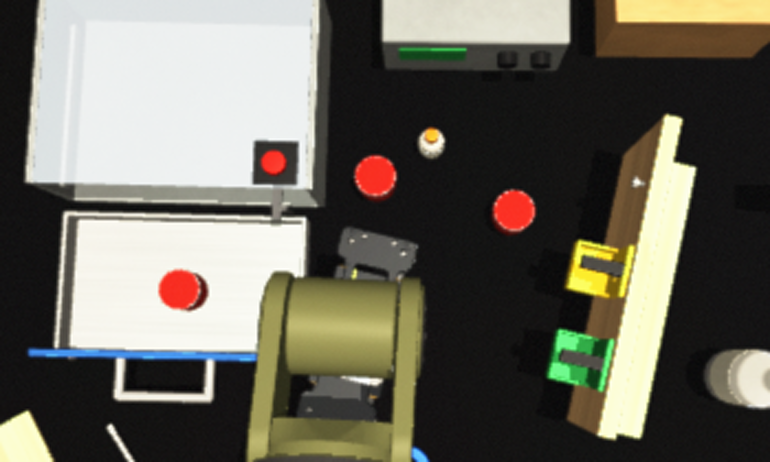

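The tin stands upright in the tray with its top at z 0.070, the bins hang, and nothing else has moved. Next I press the release with shut fingers.

>>> apply_moves(
  plan=[0,0,0,0,18,20,0,0,18,20,0,0,18,20,0,0,18,20,0,0,18,20,0,0,18,20,0,0,18,20,0,0,18,19,0,0,0,0,0,0,0,0,0,0],
  hand=-1,
)

```text
time_s: 38.45
ee_pos: [0.6395, 0.1272, 0.1892]
eef_rot: [-3.141, 0.0, 1.35]
force: [0.4, 0.1, -0.1]
grip_width: 0.0001
grip_force: 0.0
```

Run:
```python
from h import *
st(); print('to',to((.640,.124,.150)))
```

```text
t 38.5 ee [0.6395 0.1272 0.1892] rot [-3.141  0.     1.35 ] F [ 0.4  0.1 -0.1] w 0.0001 gf 0.0
to [-3.   1.3 39.2]
```

>>> apply_moves(
  plan=[-3,1,15,0,0,0,12,0,0,0,8,0,0,0,4,0,0,0,3,0,0,0,3,0,0,0,2,0,0,0,0,0,0,0,0,0],
)

```text
time_s: 39.35
ee_pos: [0.6403, 0.1227, 0.1431]
eef_rot: [3.141, -0.0, 1.348]
force: [-2.6, -0.4, 3.4]
grip_width: 0.0006
grip_force: 2.1
```

>>> apply_moves(
  plan=[0,0,-10,0,0,0,-30,0,0,0,-30,0,-40,-10,0,0,-40,-20,0,0,-40,-30,0,0,-40,-30,0,0,0,-40,0,0,0,-40,0,0,0,0,0,0,0,0,0,0,0,0,0,0,0,0,0,0,0,0,0,0,0,0,0,0,0,0,0,0,0,0,0,0,0,0,0,0,0,0,0,0],
)

```text
time_s: 41.25
ee_pos: [0.439, 0.0043, 0.2128]
eef_rot: [3.142, 0.0, 1.348]
force: [0.4, 0.9, 0.2]
grip_width: 0.0005
grip_force: 0.0
```

>>> apply_moves(
  plan=[0,0,0,0,0,0,0,0,0,0,0,0,0,0,0,0,0,0,0,0,0,0,0,0,0,0,0,0,0,0,0,0,0,0,0,0,0,0,0,0,0,0,0,0,0,0,0,0],
)

```text
time_s: 42.45
ee_pos: [0.439, 0.0043, 0.2127]
eef_rot: [-3.142, 0.0, 1.348]
force: [-0.8, 0.0, 0.5]
grip_width: 0.0003
grip_force: 0.0
```

Run:
```python
from h import *
st()
c=cam('top'); P=cloud(c); reds(c,P)
m=(P[...,2]>.1)&(P[...,2]<.118)&(P[...,0]>.35)&(P[...,0]<.59)&(abs(P[...,1]-.24)<.03); print('handle x',P[m].mean(0))
cv2.imwrite('pics/crop8.png',cv2.resize(c['image'][60:310,120:520],None,fx=2,fy=2,interpolation=cv2.INTER_CUBIC)[...,::-1])
```

```text
t 42.5 ee [0.439  0.0043 0.2127] rot [-3.142  0.     1.348] F [-0.8  0.   0.5] w 0.0003 gf 0.0
red [253.8 163.3] 110 [0.6398 0.1241 0.1491] 0.652
red [300.2 169.4] 269 [0.6446 0.0168 0.0494] 0.645
red [363.2 185.1] 270 [ 0.6037 -0.1506  0.0496] 0.622
red [209.1 331.7] 406 [0.2199 0.2489 0.0225] 0.332
handle x [0.57312296 0.23998901 0.10857083]
```

View pics/crop8.png

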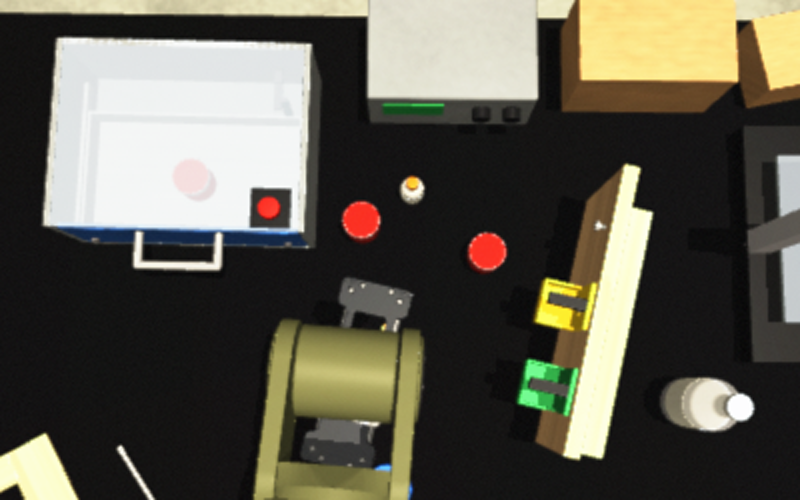

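The tray is home: the handle is back at x=0.573, where it started. The tin stands in it at (192,178), both bins hang, and the bottles have not moved.

```bash
python3 -c "
from station import ctrl; print(ctrl.hand_in())"
```

```text
the job is handed in; nothing more can be done
None
```

The job is handed in at about 42 s: the yellow and green bins hang on screws 2 and 3, tin1 stands upright in the tray, the tray is fully home, and the water and glue bottles did not move.

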